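# Hold a wax bar in the cutting jig, ready for the saw

### The arm

A 7-joint arm with a two-finger parallel gripper is mounted at the origin on a cart in front of the work surface, level with it; the furniture and walls round the work are solid. World frame = base frame: x ahead of the robot, y to its left, z up, the work surface at z = 0. Lengths are in m, angles in rad, forces in N, time in s.
With the tool pointing down it reaches from about 0.4 to 0.925 m from the base axis. Payload 4.1 kg.
Tool frame: the origin (TCP) lies at the very end of the fingers, on their centre line; the grasp point (between the pads) lies 19 mm behind it; z points along the fingers, y is the direction in which the jaws open and shut (so a half turn about z gives the same grasp; the last joint's range is limited). The gripper opens to 85 mm and grips with 20 to 120 N. Pads are 22 mm wide; open, the fingers measure 114 mm over their backs; the gripper's body (76 mm by 85 mm) begins 54 mm behind the grasp point. The pads swing forward as they close: fully open they stand 13 mm farther back than shut.
Start: joints at [-1.351, 0.398, 0.045, 1.537, -0.019, 1.207, -0.051], TCP at [0.204, 0.617, 0.231] pointing down, gripper open.
Joint ranges: [-2.82, 2.82], [-0.49, 2.23], [-1.37, 1.46], [0, 2.46], [-1.36, 4.5], [0.23, 2], [-2.94, 2.94]. Speed limits (rad/s): [2.57, 2.57, 3.14, 3.14, 3.14, 3.14, 3.14].

### API

Orientations are given as a rotation vector (axis times angle).
In Python, from station import arm, eyes, nets gives the robot as it stands. The module is installed in compiled form; this text tells all that it offers.
- The arm moves only by the tool apply_moves, never from a script. Its argument "targets" is a list of rows, each a list of 7 numbers: the opening, from 0 (shut) to 1 (fully open), then the shift along the tool's x, y, z in mm, then the turn, a rotation vector about the tool's x, y, z in degrees. A call has 1 to 10 rows; each row shifts and turns the pose as measured when the row begins, along the tool's axes as they then stand; what a row does not reach is not made up. A row lasts 1/8 s, in which the tool goes at most 62.5 mm and 10.7 degrees, less where a joint would pass 70% of its speed; a pose out of reach is approached as far as the arm can. A call is refused whole if a number of a shift passes 62.5 or a number of a turn 10.7, either way. A call with a gripper value outside its range is refused whole. The fingers move at their own pace and stop on an object; the grip force is fixed at half the most. Time passes only in rows, so rows that do not move let the fingers close. It gives the time, the measured TCP pose, the force and the opening at its end, in the units of the state.
- arm.state(): the state, without advancing time (a new reading comes with each control period).
- eyes.read_camera(name): name is "scene" or "top"; returns a dict with "pixels" (400x640x3 uint8, red, green, blue), "camera_matrix" (3x3 intrinsics, pixels), "k1" (the pictures are not rectified: a ray, as slopes to the right and down, at radius r is drawn at 1 + k1 r^2 times it, then the intrinsics apply), "R" (3x3) and "t" (3): a world point X has camera coordinates R X + t. Camera axes: x right, y down, z forward; pixel columns grow to the right and rows downward; lengths in m; the calibration is good to about 2 mm. A picture is of the moment at which its call begins. There is no depth.
- arm.sign_off(): hands the job in, once; it reports no verdict.
Trained networks look in a picture, given as the dict that the camera call returned (one of the last four; its "shot" number tells which), for a name from the list of things; names that differ only in an ending like _2 or _b are one class to them, and where a whole thing is asked for, a point or a joint stands for the part that bears it (a point fixed in the world has none). Each returns a list of dicts, best first, with "conf" (0 to 1); they miss things now and then, are a little off and sometimes report something else, mostly with a low value. They report only what shows in the picture. A call takes as long as a camera call. They do not tell look-alikes from the thing itself.
- nets.find_in(query, picture): "position" ([column, row] in pixels, amid what is visible of it).
- nets.trace(query, picture): "region" (400x640 bool, what is visible of it) and "position" ([column, row] in pixels, amid what is visible of it).
The state is a dict: "time_s": time; "joint_pos": joint angles; "qd": joint speeds; "effort": joint torques, N m; "ee_pos": TCP position; "tcp_rot": TCP orientation; "contact_force": force on the tool from outside, world axes, zero at the start; "torque": the same for the moment, N m; "width": opening from 0.0 (shut) to 1.0 (fully open).
Only numpy, scipy, OpenCV 4.12 (cv2) and the standard library are available. Lean on these libraries where they do the work, as an engineer would, in place of code of your own. Each camera call takes 0.05 s, during which the arm holds its last target.

### The job

Set up the green wax bar for a square cut to length: lay it on the cutting jig's bed the same way up as you find it, feed it under the slotted saw guide until its end butts against the length stop, then press it down on the bed and back against the fence at the same time with a firm push, and finish while still holding it pressed there, ready for the saw. Leave the stop at its setting and do not disturb the brass dapping block, the ring box and the sanding block standing nearby.

Things in the scene. Friction and masses are not known exactly. Their poses are not given: they have to be found in the camera images.
- wax_bar: Plain dark green bar of hard carving wax, 26 mm wide (its x) by 170 mm long (its y) by 34 mm tall (its z), 0.1 to 0.2 kg, loose on the bench to the right of the jig, its +y end toward the jig. Origin: centre of its underside. Both ends are alike.
- bar_mid (a point): Centre of the wax bar, 17 mm above its underside; axes as the bar's.
- jig: Aluminium and steel cutting jig, screwed to the bench (fixed; place and yaw differ each time). Origin: centre of its underside, at bench height. Its y axis is the feed direction; its +x side, away from the robot, has the fence. The bar goes in from the -y end toward +y, through the saw guide to the stop. All parts listed below move with it and share its axes.
- stop_face (a point): Middle of the length stop's face that the bar's end must meet, 11 mm above the bed at jig x = 0; it looks to -y. The stop: dark steel block with brass face and thumbscrew, 48 mm wide, 18 long, 22 high (39 with screw), on the bed beyond the guide, face at jig y = 70 to 95 mm, set differently each time. It is clamped: about 60 N would shift it along y.
- jig_bed: The jig's flat bed plate (origin and axes as the jig's): top 12 mm above the origin, x from -45 to +35 mm, y from -120 to +120 mm. The bar lies on it.
- jig_fence: The jig's fence (origin and axes as the jig's): along the whole bed, face at x = +15 mm looking to -x, 12 mm thick, only 10 mm higher than the bed. The bar stands 24 mm proud of it, so fingers that grip the bar more than 10 mm above its underside pass over the fence.
- guide_mouth (a point): Middle of the saw guide's entry edge, at bed height (jig x = -3, y = +10 mm). Guide: steel portal over the bed, y = +10 to +40 mm, with a 2 mm saw slot; opening 36 mm wide (x = -21 mm to the fence), 42 mm high; top 54 mm above the bed; far leg on the fence. At the near leg a flared lead-in plate, 38 mm high, opens outward from y = +10 to -8 mm.
- dapping_block: Brass cube with round hollows, 42 mm, loose bystander behind the jig and bar. Origin: centre of its underside.
- ring_box: Small white ring box, 54 x 50 x 43 mm, loose bystander behind the bar. Origin: centre of its underside.
- sanding_block: Cork and emery sanding block, 42 x 72 x 24 mm, loose bystander behind the jig. Origin: centre of its underside.
Things that resemble listed ones, but are neither listed nor needed, are in the scene too. There is more than one size of the wax_bar; the job needs the larger.

How it is judged:
On the way:
1. the bar is down on the bed with its leading end in under the saw guide (y of bar_mid in the frame of guide_mouth above -0.08 m and z of bar_mid in the frame of jig below 0.037 m and angle between the y axis of wax_bar and the y axis of jig, either way round below 0.15 rad), for 0.05 s.
At the end, for the whole second after the job is handed in: The robot still holds the bar: it presses on the fence with more than 3 N and on the bed with more than 4 N at once, lies flat on the bed (within 3 mm) and along the fence (within 2 mm, 0.02 rad), and its end is within 2.5 mm of the stop's face; the bar is at rest (y of bar_mid in the frame of stop_face between -0.0875 and -0.082 m and x of bar_mid in the frame of jig between 0 and 0.005 m and z of bar_mid in the frame of jig between 0.026 and 0.031 m and angle between the y axis of wax_bar and the y axis of jig, either way round below 0.02 rad and contact force between wax_bar and jig_fence above 3 N and contact force between wax_bar and jig_bed above 4 N and (contact force between wax_bar and the fingers above 3 N or contact force between wax_bar and the arm above 3 N) and linear speed of wax_bar below 0.01 m/s); the arm keeps its last pose, push and grip.
It fails at once if the length stop is pushed off its setting (more than 3 mm) (distance of stop_face from where it was at the start of the episode above 0.003 m).
It fails at once if the dapping block is moved more than 15 mm (distance of dapping_block from where it was at the start of the episode above 0.015 m).
It fails at once if the ring box is moved more than 15 mm (distance of ring_box from where it was at the start of the episode above 0.015 m).
It fails at once if the sanding block is moved more than 15 mm (distance of sanding_block from where it was at the start of the episode above 0.015 m).
It also fails if it takes over 48 s, if anything falls off the work surface, if the arm or the gripper's body presses on something with over 40 N, if the wrist force passes 120 N, or if a joint passes its speed limit or range.

## Working session

There is one attempt and no reset: what is moved stays moved. The work goes in short steps, Python scripts to look and compute and a tool call to move; the robot and the scene stay as the last step left them, time stands still between calls to the robot, and variables do not carry over. Pictures are saved under pics/ and viewed, and the job is handed in when it is done.

Besides the shell and the picture viewer there is one more tool, called after "Call:" as name(argument=value, ...), one argument or row to a line, values as JSON. apply_moves: Moves the arm, as the interface text tells. Its arguments: {"type":"object","properties":{"targets":{"type":"array"}},"required":["targets"]}

```bash
mkdir -p pics
cat > h.py <<'E'
import numpy as np, cv2
from station import arm, eyes, nets
from scipy.spatial.transform import Rotation as Ro
def shoot(name,fn=None):
    p=eyes.read_camera(name)
    if fn: cv2.imwrite('pics/'+fn,p['pixels'][:,:,::-1])
    return p
def dist(p): return np.array([p['k1']])
def px2w(p,uv,z):
    K=np.array(p['camera_matrix']);R=np.array(p['R']);t=np.array(p['t'])
    uv=np.atleast_2d(np.array(uv,float))
    d=np.array([(uv[:,0]-K[0,2])/K[0,0],(uv[:,1]-K[1,2])/K[1,1]]).T
    u=d.copy()
    for _ in range(30): u=d/(1+p['k1']*(u**2).sum(1,keepdims=True))
    rays=np.c_[u,np.ones(len(u))]@R
    c=-R.T@t
    s=(z-c[2])/rays[:,2]
    return c+rays*s[:,None]
def w2px(p,X):
    K=np.array(p['camera_matrix']);R=np.array(p['R']);t=np.array(p['t'])
    c=np.atleast_2d(X)@R.T+t; s=c[:,:2]/c[:,2:]
    s=s*(1+p['k1']*(s**2).sum(1,keepdims=True))
    return s@K[:2,:2].T+K[:2,2]
E
python3 - <<'E'
from h import *
print(arm.state())
a=shoot('scene','s0.png');b=shoot('top','t0.png')
for p in(a,b):
    print(p['camera_matrix'],p['k1'],-np.array(p['R']).T@p['t'])
    for q in['wax_bar','jig','stop_face','guide_mouth','jig_fence','dapping_block','ring_box','sanding_block']:
        print(q,[(np.round(r['position']),round(r['conf'],2)) for r in nets.find_in(q,p)])
E
```

```text
{'time_s': 0.0, 'joint_pos': array([-1.35098234,  0.39919601,  0.04504084,  1.53789375, -0.01866046,
        1.20688555, -0.05068728]), 'qd': array([ 2.13532003e-03, -1.56852527e-03, -8.20601482e-04,  2.14890654e-05,
        1.47385766e-03,  5.33878911e-05, -7.84565302e-04]), 'effort': array([ 1.55862472e-04, -4.75113451e+01,  1.36503562e+00, -2.54233682e+01,
        1.16595975e-02,  9.09880648e-03, -6.57706806e-06]), 'ee_pos': array([0.20353251, 0.61664197, 0.23025491]), 'tcp_rot': array([-4.98446566e-01, -3.10165850e+00,  3.07456826e-03]), 'contact_force': array([-0.34207942, -0.05322829,  0.34857181]), 'torque': array([ 0.03369627, -0.01458915, -0.01150757]), 'width': 1.0029428819518245}
[[509.36812709   0.         318.34260738]
 [  0.         509.36812709 197.39462049]
 [  0.           0.           1.        ]] -0.10725623286009783 [ 0.09520469 -0.25722593  0.98220903]
wax_bar [(array([361., 291.]), 0.93), (array([410., 243.]), 0.76)]
jig [(array([260., 185.]), 0.73)]
stop_face [(array([220., 172.]), 0.74), (array([258., 188.]), 0.22)]
guide_mouth [(array([261., 188.]), 0.93)]
jig_fence [(array([279., 177.]), 0.61)]
dapping_block [(array([366., 158.]), 0.95)]
ring_box [(array([409., 190.]), 0.95)]
sanding_block [(array([327., 137.]), 0.75)]
[[372.86341382   0.         312.95647464]
 [  0.         372.86341382 199.36196867]
 [  0.           0.           1.        ]] -0.08996156964421284 [ 0.46518522 -0.01828719  0.90253473]
wax_bar [(array([396., 205.]), 0.74), (array([380., 264.]), 0.74), (array([210., 214.]), 0.56)]
jig [(array([252., 209.]), 0.86), (array([399., 201.]), 0.52)]
stop_face [(array([210., 217.]), 0.66), (array([372., 158.]), 0.61)]
guide_mouth [(array([252., 212.]), 0.82)]
jig_fence [(array([259., 199.]), 0.91)]
dapping_block [(array([329., 145.]), 0.6)]
ring_box [(array([375., 160.]), 0.82), (array([395., 204.]), 0.68)]
sanding_block [(array([284., 139.]), 0.96)]
```

View pics/s0.png

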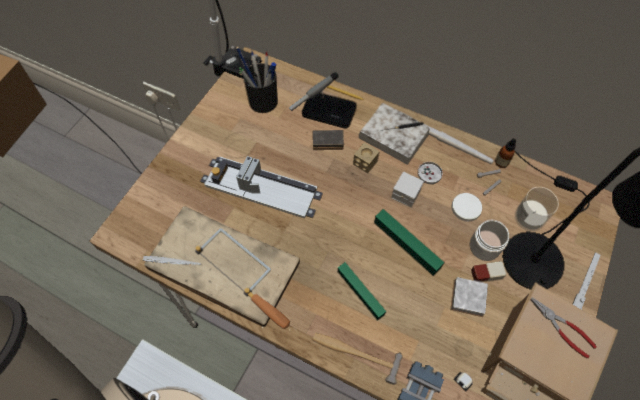

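View pics/t0.png

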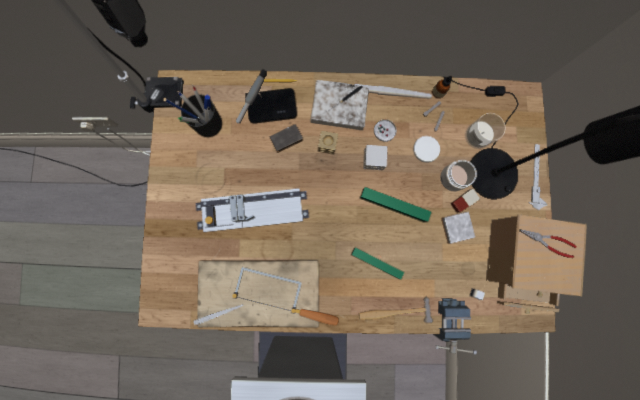

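The larger bar is at top (396,205) / scene (409,241). The smaller look-alike is at top (378,264). The jig is at top (252,209), with its stop at the left end. Next I'll measure both.

Run:
```python
from h import *
a=shoot('scene');b=shoot('top')
for n,p in(('s',a),('t',b)):
    hsv=cv2.cvtColor(p['pixels'],cv2.COLOR_RGB2HSV)
    c=(409,241) if n=='s' else (396,205)
    m=((hsv[:,:,0]>55)&(hsv[:,:,0]<95)&(hsv[:,:,1]>100)).astype(np.uint8)
    k,l,st,ce=cv2.connectedComponentsWithStats(m)
    for i in range(1,k):
        if st[i,4]>100: print(n,i,st[i],ce[i])
    i=min((i for i in range(1,k) if st[i,4]>100),key=lambda i:np.hypot(*(ce[i]-c)))
    pts=np.argwhere(l==i)[:,::-1]
    for z in(0,.034):
        w=px2w(p,pts,z)[:,:2]
        r=cv2.minAreaRect((w*1000).astype(np.float32)); print(n,z,r)
    im=p['pixels'][:,:,::-1]
    x0,y0,x1,y1=((190,140,330,230) if n=='s' else (185,180,320,240))
    f=5
    cv2.imwrite(f'pics/jig_{n}.png',cv2.resize(im[y0:y1,x0:x1],None,fx=f,fy=f,interpolation=cv2.INTER_CUBIC))
    x0,y0,x1,y1=((360,195,460,285) if n=='s' else (350,180,440,230))
    f=6
    cv2.imwrite(f'pics/bar_{n}.png',cv2.resize(im[y0:y1,x0:x1],None,fx=f,fy=f,interpolation=cv2.INTER_CUBIC))
```

```text
s 113 [ 375  210   68   65 1233] [408.30738037 241.67802109]
s 148 [339 263  46  56 657] [361.20395738 290.72450533]
s 0 ((581.0792846679688, -218.56427001953125), (174.75466918945312, 36.15467071533203), 70.93190002441406)
s 0.034 ((564.2603149414062, -219.90257263183594), (168.7053680419922, 34.90312957763672), 70.93190002441406)
t 14 [361 188  70  33 789] [395.65272497 204.3409379 ]
t 15 [352 248  51  31 393] [377.23409669 263.09414758]
t 0 ((574.5584716796875, -227.89443969726562), (174.408935546875, 28.069189071655273), 70.79119110107422)
t 0.034 ((570.4381103515625, -219.99819946289062), (167.8386993408203, 27.011720657348633), 70.79122924804688)
```

View pics/jig_s.png

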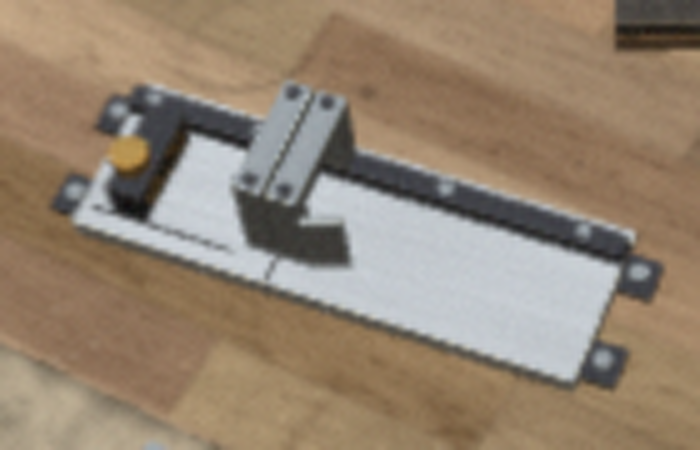

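View pics/jig_t.png

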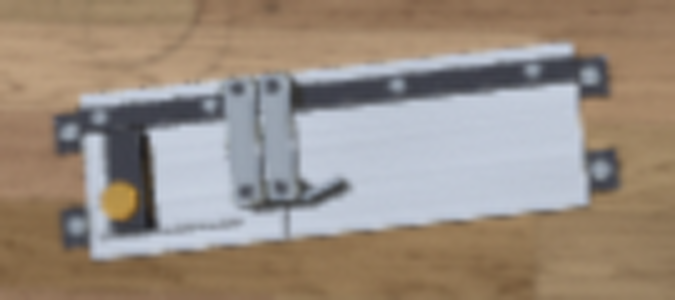

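View pics/bar_s.png

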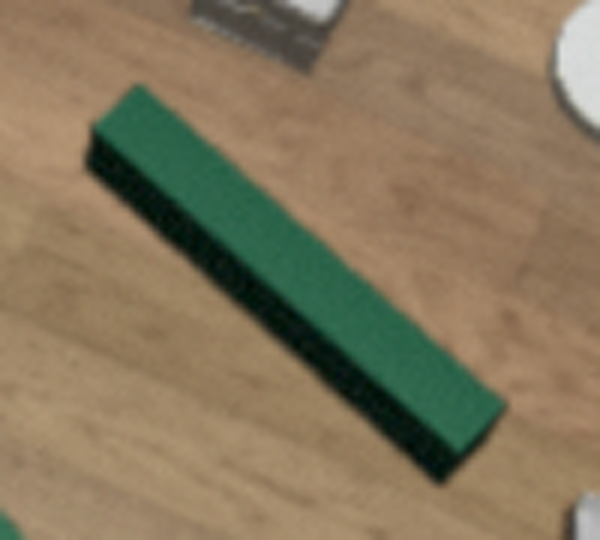

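View pics/bar_t.png

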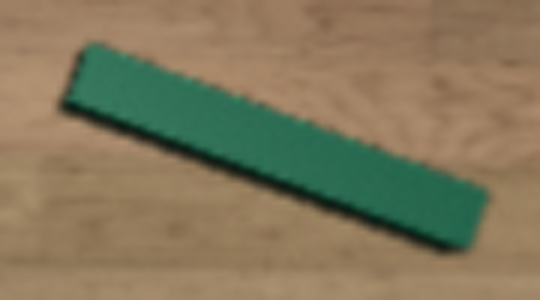

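```bash
cat > fit.py <<'E'
from h import *
from scipy.optimize import least_squares
def T(q,X):
    c,s=np.cos(q[2]),np.sin(q[2]); X=np.atleast_2d(X)
    return np.c_[q[0]+c*X[:,0]-s*X[:,1],q[1]+s*X[:,0]+c*X[:,1],X[:,2]]
def fit(obs,q0):
    f=lambda q:np.concatenate([(w2px(p,T(q,X))-uv).ravel() for p,X,uv in obs])
    r=least_squares(f,q0,loss='soft_l1'); return r.x,f(r.x)
E
python3 - <<'E'
from fit import *
a=shoot('scene');b=shoot('top')
bed=np.array([[-45,-120,12],[35,-120,12],[35,120,12],[-45,120,12]])/1000.
ut=np.array([[587,205],[575,45],[82,97],[92,260]])/5+[185,180]
us=np.array([[573,383],[635,235],[148,88],[75,222]])/5+[190,140]
for o in([(b,bed,ut)],[(a,bed,us)],[(a,bed,us),(b,bed,ut)]):
    q,r=fit(o,[.45,.15,.1]);print('jig',q,np.round(r,1))
qj=q
bar=np.array([[-13,-85,34],[13,-85,34],[13,85,34],[-13,85,34]])/1000.
vt=np.array([[472,248],[490,190],[92,42],[70,98]])/6+[350,180]
vs=np.array([[462,452],[505,405],[140,88],[95,128]])/6+[360,195]
for o in([(b,bar,vt)],[(a,bar,vs)],[(a,bar,vs),(b,bar,vt)]):
    q,r=fit(o,[.57,-.22,-.3]);print('bar',q,np.round(r,1))
qb=q
np.save('q.npy',[qj,qb])
def seg(im,p,off,f,P,col):
    u=(w2px(p,P)-off)*f
    cv2.polylines(im,[np.round(u).astype(int)],True,col,1)
for n,p,box,f in(('s',a,(190,140,330,230),5),('t',b,(185,180,320,240),5)):
    x0,y0,x1,y1=box
    im=cv2.resize(p['pixels'][y0:y1,x0:x1,::-1],None,fx=f,fy=f,interpolation=cv2.INTER_CUBIC)
    off=np.array([x0,y0])
    seg(im,p,off,f,T(qj,bed),(0,0,255))
    g=np.array([[-21,10,66],[15,10,66],[15,40,66],[-21,40,66]])/1000.
    seg(im,p,off,f,T(qj,g),(255,0,0))
    for ys,c in((70,(0,255,0)),(80,(255,255,0)),(90,(0,255,255))):
        s=np.array([[-24,ys,34],[24,ys,34],[24,ys,12],[-24,ys,12]])/1000.
        seg(im,p,off,f,T(qj,s),c)
    cv2.imwrite(f'pics/fit_{n}.png',im)
E
```

```text
jig [0.55572777 0.12249288 0.1294185 ] [ 0.7  0.5 -0.4 -0.3 -0.3 -0.3  0.1  0.1]
jig [0.55526453 0.12244688 0.13184922] [ 0.3  0.5  0.5 -0.2 -0.1 -1.  -0.8  0.3]
jig [0.55553022 0.12249286 0.13040805] [ 0.3  0.4  0.5 -0.2 -0.  -1.1 -0.7  0.1  0.7  0.6 -0.4 -0.3 -0.3 -0.1
  0.1  0.2]
bar [ 0.57106277 -0.22310837 -0.3367031 ] [ 0.1  0.4  0.5 -0.2 -0.3 -0.6 -0.3  0.3]
bar [ 0.57015764 -0.22255009 -0.33148052] [-0.1  0.7  1.   0.   0.  -0.9 -0.9 -0. ]
bar [ 0.57061776 -0.22279935 -0.33397923] [ 0.   0.6  1.2 -0.   0.3 -1.1 -0.6 -0.2  0.1  0.5  0.4 -0.1 -0.5 -0.3
 -0.4  0.6]
```

View pics/fit_s.png

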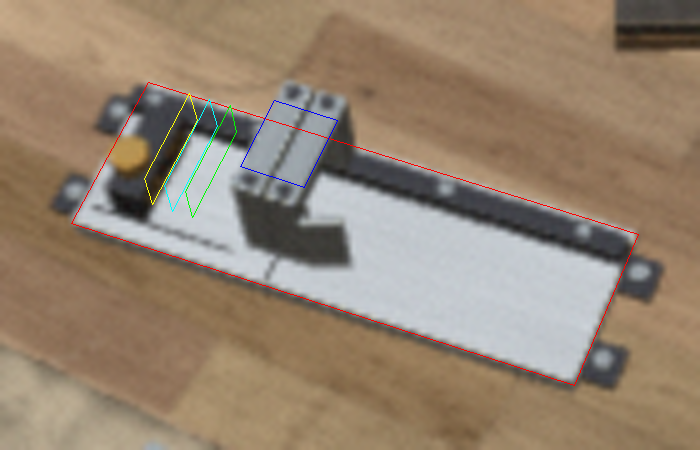

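View pics/fit_t.png

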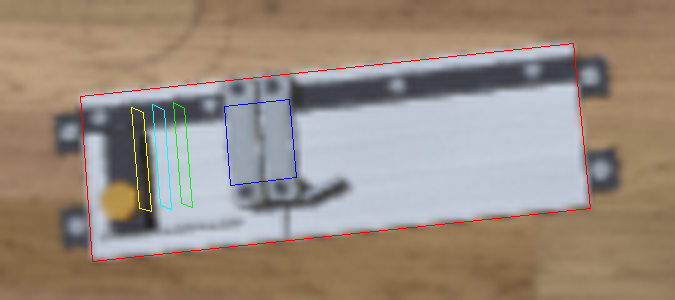

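```bash
cat > plan.py <<'E'
from h import *
def T_yaw(yx):  # tool pointing down with tool x at world yaw yx
    x=np.array([np.cos(yx),np.sin(yx),0]);z=np.array([0,0,-1.]);return np.c_[x,np.cross(z,x),z]
def rows(target,Rt,step=50,deg=8,n=10,w=1,rotate=True):
    s=arm.state();p=np.array(s['ee_pos']);R=Ro.from_rotvec(s['tcp_rot']).as_matrix()
    out=[]
    for _ in range(n):
        d=np.array(target)-p; e=Ro.from_matrix(R.T@Rt).as_rotvec(degrees=True) if rotate else np.zeros(3)
        L=np.linalg.norm(d);A=np.linalg.norm(e)
        if L<.0004 and A<.15: break
        d=d*min(1,step/1000/max(L,1e-9)); e=e*min(1,deg/max(A,1e-9))
        out.append([w]+list(np.round(R.T@d*1000,1))+list(np.round(e,1)))
        p=p+d;R=R@Ro.from_rotvec(e,degrees=True).as_matrix()
    for r in out: print([float(v) for v in r])
    print('end',p.round(4))
def st():
    s=arm.state();R=Ro.from_rotvec(s['tcp_rot']).as_matrix()
    print('t',round(s['time_s'],2),'p',np.round(s['ee_pos'],4),'F',np.round(s['contact_force'],1),'M',np.round(s['torque'],2),'w',round(s['width'],3),'q',np.round(s['joint_pos'],2))
    print('xyaw',round(np.arctan2(R[1,0],R[0,0]),4),'z',np.round(R[:,2],4))
E
python3 - <<'E'
from plan import *
st()
qj,qb=np.load('q.npy');from fit import T
print(T(qb,[[0,-.042,0]]),qb[2]+np.pi/2,qb[2]-np.pi/2)
rows([0.50,0.25,.23],T_yaw(qb[2]+np.pi/2))
rows([0.50,0.25,.23],T_yaw(qb[2]-np.pi/2))
E
```

```text
t 1.1 p [0.2037 0.6173 0.2314] F [ 0.2  1.1 -0.2] M [-0.02  0.02 -0.01] w 0.998 q [-1.35  0.4   0.05  1.54 -0.02  1.21 -0.05]
xyaw 2.8229 z [ 1.e-04  2.e-04 -1.e+00]
[[ 0.55684995 -0.26247865  0.        ]] 1.2368170996258345 -1.9047755539639586
[1.0, -42.0, -27.1, 0.1, 0.0, -0.0, 8.0]
[1.0, -45.4, -21.0, 0.1, 0.0, -0.0, 8.0]
[1.0, -47.9, -14.5, 0.1, 0.0, -0.0, 8.0]
[1.0, -49.4, -7.7, 0.1, 0.0, -0.0, 8.0]
[1.0, -50.0, -0.7, 0.1, 0.0, -0.0, 8.0]
[1.0, -49.6, 6.2, 0.1, 0.0, -0.0, 8.0]
[1.0, -48.3, 13.1, 0.1, 0.0, -0.0, 8.0]
[1.0, -46.0, 19.7, 0.1, 0.0, -0.0, 8.0]
[1.0, -42.8, 25.9, 0.1, 0.0, -0.0, 8.0]
[1.0, -17.0, 13.8, 0.1, 0.0, -0.0, 8.0]
end [0.5  0.25 0.23]
[1.0, -42.0, -27.1, 0.1, 0.0, 0.0, -8.0]
[1.0, -37.8, -32.7, 0.1, 0.0, 0.0, -8.0]
[1.0, -32.9, -37.6, 0.1, 0.0, 0.0, -8.0]
[1.0, -27.3, -41.9, 0.1, 0.0, 0.0, -8.0]
[1.0, -21.2, -45.3, 0.1, 0.0, 0.0, -8.0]
[1.0, -14.7, -47.8, 0.1, 0.0, 0.0, -8.0]
[1.0, -8.0, -49.4, 0.1, 0.0, 0.0, -8.0]
[1.0, -1.0, -50.0, 0.1, 0.0, 0.0, -8.0]
[1.0, 6.0, -49.6, 0.1, 0.0, 0.0, -8.0]
[1.0, 5.6, -21.2, 0.1, 0.0, 0.0, -8.0]
end [0.5  0.25 0.23]
```

Call:
apply_moves(
  targets=[
    [1,-42,-27,0,0,0,8],
    [1,-45,-21,0,0,0,8],
    [1,-48,-14,0,0,0,8],
    [1,-49,-8,0,0,0,8],
    [1,-50,-1,0,0,0,8],
    [1,-50,6,0,0,0,8],
    [1,-48,13,0,0,0,8],
    [1,-46,20,0,0,0,8],
    [1,-43,26,0,0,0,8],
    [1,-17,14,0,0,0,8],
  ],
)

```text
time_s: 2.35
ee_pos: [0.501, 0.2369, 0.2315]
tcp_rot: [-2.414, -2.006, -0.009]
contact_force: [0.2, -0.1, 0.1]
width: 0.998
```

Run:
```python
from plan import *
st()
qj,qb=np.load('q.npy')
rows([0.5568,-.2625,.15],T_yaw(qb[2]+np.pi/2))
```

```text
t 2.35 p [0.501  0.2369 0.2315] F [ 0.2 -0.1  0.1] M [-0.01 -0.01  0.04] w 0.998 q [-0.93  0.25  0.5   1.78 -0.13  1.14 -0.58]
xyaw 1.3867 z [ 0.0022  0.0062 -1.    ]
[1.0, -47.3, 14.4, 7.7, 0.0, -0.4, 8.0]
[1.0, -44.8, 20.8, 8.0, 0.0, -0.0, 0.6]
[1.0, -44.5, 21.3, 8.0, -0.0, -0.0, 0.0]
[1.0, -44.5, 21.3, 8.0, 0.0, 0.0, 0.0]
[1.0, -44.5, 21.3, 8.0, 0.0, 0.0, 0.0]
[1.0, -44.5, 21.3, 8.0, 0.0, 0.0, 0.0]
[1.0, -44.5, 21.3, 8.0, 0.0, 0.0, 0.0]
[1.0, -44.5, 21.3, 8.0, 0.0, 0.0, 0.0]
[1.0, -44.5, 21.3, 8.0, 0.0, 0.0, 0.0]
[1.0, -44.5, 21.3, 8.0, 0.0, 0.0, 0.0]
end [ 0.5558 -0.2536  0.1515]
```

Call:
apply_moves(
  targets=[
    [1,-47,14,8,0,-0.4,8],
    [1,-45,21,8,0,0,0.6],
    [1,-44.5,21.3,8,0,0,0],
    [1,-44.5,21.3,8,0,0,0],
    [1,-44.5,21.3,8,0,0,0],
    [1,-44.5,21.3,8,0,0,0],
    [1,-44.5,21.3,8,0,0,0],
    [1,-44.5,21.3,8,0,0,0],
    [1,-44.5,21.3,8,0,0,0],
    [1,-44.5,21.3,8,0,0,0],
  ],
)

```text
time_s: 3.6
ee_pos: [0.5605, -0.2637, 0.1511]
tcp_rot: [2.555, 1.823, 0.017]
contact_force: [0.3, 0.2, 0.2]
width: 1.004
```

Run:
```python
from plan import *
st()
qj,qb=np.load('q.npy')
rows([0.5568,-.2625,.075],T_yaw(qb[2]+np.pi/2),step=35)
p=shoot('top','t1.png')
```

```text
t 3.6 p [ 0.5605 -0.2637  0.1511] F [0.3 0.2 0.2] M [ 0.02 -0.   -0.02] w 1.004 q [-0.11  0.49  0.66  1.72 -0.35  1.04  0.34]
xyaw 1.2396 z [ 0.0105  0.0038 -0.9999]
[1.0, -0.3, -2.1, 34.9, 0.5, -0.4, 0.2]
[1.0, -0.0, -1.8, 35.0, -0.0, 0.0, 0.0]
[1.0, -0.0, -0.3, 6.2, 0.0, 0.0, -0.0]
end [ 0.5568 -0.2625  0.075 ]
```

View pics/t1.png

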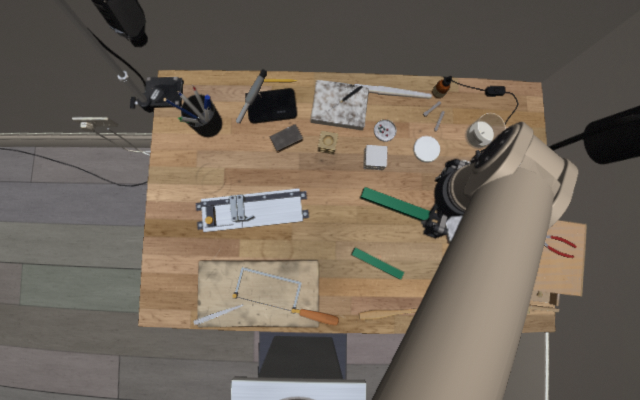

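Run:
```python
from plan import *
p=shoot('top')
for u in [(427,149),(427,160),(417,155),(375,157),(452,200),(460,185),(447,180),(329,145)]: print(u,px2w(p,u,0.01)[0].round(3))
print(w2px(p,np.array([[.5605,-.2637,.151],[.611,-.281,.01],[.557,-.2625,.01]])))
```

```text
(427, 149) [ 0.714 -0.306  0.01 ]
(427, 160) [ 0.686 -0.305  0.01 ]
(417, 155) [ 0.698 -0.28   0.01 ]
(375, 157) [ 0.69  -0.175  0.01 ]
(452, 200) [ 0.587 -0.366  0.01 ]
(460, 185) [ 0.625 -0.387  0.01 ]
(447, 180) [ 0.637 -0.355  0.01 ]
(329, 145) [ 0.717 -0.061  0.01 ]
[[429.67245156 203.0090541 ]
 [417.90131663 189.51709113]
 [410.7225189  211.33001097]]
```

Call:
apply_moves(
  targets=[
    [1,0,-2,35,0.5,-0.4,0.2],
    [1,0,-2,35,0,0,0],
    [1,0,0,6,0,0,0],
  ],
)

```text
time_s: 4.08
ee_pos: [0.5559, -0.2692, 0.0744]
tcp_rot: [2.566, 1.804, -0.004]
contact_force: [-0.6, -0.2, 1.9]
width: 1.003
```

Run:
```python
from plan import *
st()
qj,qb=np.load('q.npy')
rows([0.5568,-.2625,.0135],T_yaw(qb[2]+np.pi/2),step=25)
p=shoot('top','t2.png');p=shoot('scene','s2.png')
```

```text
t 4.08 p [ 0.5559 -0.2692  0.0744] F [-0.6 -0.2  1.9] M [ 0.04 -0.02  0.06] w 1.003 q [-0.07  0.58  0.61  1.78 -0.41  0.91  0.37]
xyaw 1.2253 z [ 0.001  -0.0056 -1.    ]
[1.0, 2.8, -0.6, 24.8, 0.2, 0.3, -0.7]
[1.0, 2.7, -0.5, 24.8, 0.0, -0.0, 0.0]
[1.0, 1.2, -0.2, 11.2, 0.0, -0.0, -0.0]
end [ 0.5568 -0.2625  0.0135]
```

View pics/s2.png

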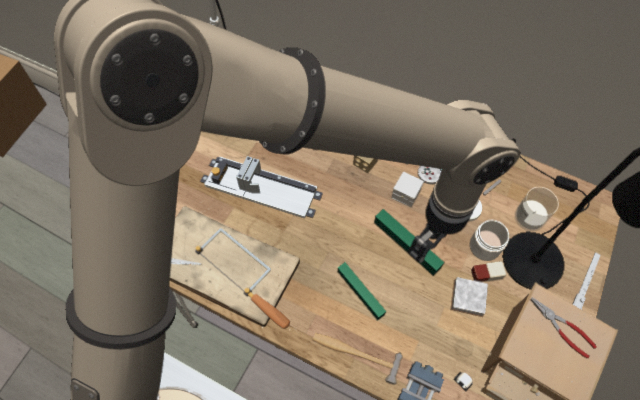

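The open fingers hang over the bar around scene (430,240). I'll descend.

Call:
apply_moves(
  targets=[
    [1,2.8,-0.6,25,0.2,0.3,-0.7],
    [1,2.7,-0.5,25,0,0,0],
    [1,1.2,0,11,0,0,0],
    [1,0,0,0,0,0,0],
  ],
)

```text
time_s: 4.68
ee_pos: [0.5653, -0.2648, 0.0213]
tcp_rot: [2.546, 1.818, 0.015]
contact_force: [-0.6, -0.0, 1.0]
width: 0.996
```

Run:
```python
from plan import *
st()
qj,qb=np.load('q.npy')
rows([0.5568,-.2625,.0135],T_yaw(qb[2]+np.pi/2),step=25)
```

```text
t 4.67 p [ 0.5653 -0.2648  0.0213] F [-0.6 -0.   1. ] M [ 0.04  0.02 -0.01] w 0.996 q [-0.04  0.65  0.56  1.8  -0.46  0.81  0.42]
xyaw 1.2405 z [ 0.0153 -0.0049 -0.9999]
[1.0, -0.5, -8.9, 7.6, 0.9, -0.0, 0.2]
end [ 0.5568 -0.2625  0.0135]
```

Call:
apply_moves(
  targets=[
    [1,-0.5,-9,7.5,0.9,0,0.2],
    [1,0,0,0,0,0,0],
  ],
)

```text
time_s: 4.92
ee_pos: [0.5573, -0.263, 0.0152]
tcp_rot: [2.558, 1.82, 0.003]
contact_force: [-0.2, 0.2, -0.5]
width: 0.994
```

Run:
```python
from plan import *
st()
qj,qb=np.load('q.npy')
rows([0.5568,-.2625,.0135],T_yaw(qb[2]+np.pi/2),step=25)
```

```text
t 4.92 p [ 0.5573 -0.263   0.0152] F [-0.2  0.2 -0.5] M [ 0.05 -0.03 -0.04] w 0.994 q [-0.04  0.65  0.56  1.81 -0.46  0.81  0.42]
xyaw 1.2367 z [ 2.4e-03 -6.0e-04 -1.0e+00]
[1.0, 0.3, -0.7, 1.7, 0.1, -0.0, -0.0]
end [ 0.5568 -0.2625  0.0135]
```

Call:
apply_moves(
  targets=[
    [1,0.3,-0.7,1,0.1,0,0],
    [0.3,0,0,0,0,0,0],
    [0,0,0,0,0,0,0],
    [0,0,0,0,0,0,0],
    [0,0,0,0,0,0,0],
    [0,0,0,0,0,0,0],
    [0,0,0,0,0,0,0],
    [0,0,0,0,0,0,0],
  ],
)

```text
time_s: 5.92
ee_pos: [0.5578, -0.2634, 0.0156]
tcp_rot: [2.558, 1.819, 0.003]
contact_force: [-0.1, 0.1, 0.5]
width: 0.291
```

Run:
```python
from plan import *
st()
p=shoot('scene','s3.png')
```

```text
t 5.92 p [ 0.5578 -0.2634  0.0156] F [-0.1  0.1  0.5] M [0.02 0.04 0.  ] w 0.291 q [-0.04  0.65  0.56  1.81 -0.46  0.81  0.42]
xyaw 1.2363 z [ 0.0033 -0.0012 -1.    ]
```

View pics/s3.png

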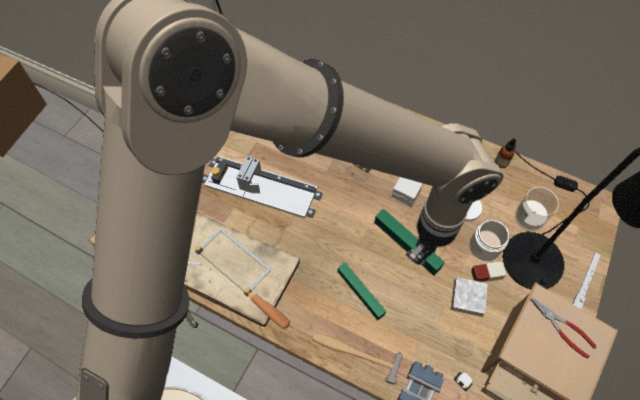

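Run:
```python
from plan import *
from fit import T
qj,qb=np.load('q.npy')
R=T_yaw(qj[2]+np.pi/2)
t=T(qj,[[-.003,-.147,.11]])[0]; print(t)
rows([.555,-.262,.11],T_yaw(qb[2]+np.pi/2),step=40,w=0)
```

```text
[ 0.57167139 -0.02364907  0.11      ]
[0.0, 0.2, -1.1, -40.0, 0.2, 0.0, -0.0]
[0.0, 0.2, -1.3, -40.0, -0.0, -0.0, 0.0]
[0.0, 0.1, -0.5, -14.5, -0.0, 0.0, 0.0]
end [ 0.555 -0.262  0.11 ]
```

Call:
apply_moves(
  targets=[
    [0,0,0,-25,0,0,0],
    [0,0,0,-35,0,0,0],
    [0,0,0,-35,0,0,0],
    [0,0,0,0,0,0,0],
  ],
)

```text
time_s: 6.48
ee_pos: [0.5553, -0.2622, 0.1104]
tcp_rot: [-2.559, -1.82, 0.003]
contact_force: [0.4, -0.6, -2.7]
width: 0.29
```

Run:
```python
from plan import *
from fit import T
st()
qj,qb=np.load('q.npy')
R=T_yaw(qj[2]+np.pi/2)
t=T(qj,[[-.003,-.147,.11]])[0]; print(t)
rows(t,R,step=35,deg=5,w=0)
p=shoot('scene','s4.png')
```

```text
t 6.47 p [ 0.5553 -0.2622  0.1104] F [ 0.4 -0.6 -2.7] M [-0.07 -0.03 -0.03] w 0.29 q [-0.1   0.53  0.64  1.76 -0.37  0.98  0.35]
xyaw 1.2365 z [-2.6e-03  4.0e-04 -1.0e+00]
[ 0.57167139 -0.02364907  0.11      ]
[0.0, 33.8, -9.2, 0.1, -0.0, -0.0, -5.0]
[0.0, 34.4, -6.2, 0.1, -0.0, -0.0, -5.0]
[0.0, 34.9, -3.2, 0.1, -0.0, -0.0, -5.0]
[0.0, 35.0, -0.1, 0.1, -0.0, -0.0, -5.0]
[0.0, 34.9, 2.9, 0.1, -0.0, -0.0, -5.0]
[0.0, 34.5, 5.9, 0.1, -0.0, -0.0, -1.6]
[0.0, 28.5, 5.7, 0.0, 0.0, -0.0, 0.0]
end [ 0.5717 -0.0236  0.11  ]
```

View pics/s4.png

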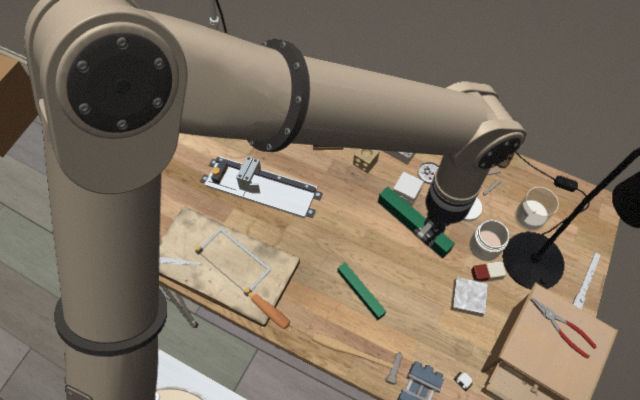

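The bar is lifted and level in the gripper, with its leading end near (388,197). Next I'll carry it to a point ahead of the guide.

Call:
apply_moves(
  targets=[
    [0,34,-9,0,0,0,-5],
    [0,34,-6,0,0,0,-5],
    [0,35,-3,0,0,0,-5],
    [0,35,0,0,0,0,-5],
    [0,35,3,0,0,0,-5],
    [0,34,6,0,0,0,-1.6],
    [0,28,6,0,0,0,0],
    [0,0,0,0,0,0,0],
  ],
)

```text
time_s: 7.52
ee_pos: [0.5587, -0.0133, 0.0936]
tcp_rot: [-2.035, -2.357, 0.03]
contact_force: [-0.2, 0.1, -1.6]
width: 0.29
```

Run:
```python
from plan import *
from fit import T
st()
qj,qb=np.load('q.npy')
R=T_yaw(qj[2]+np.pi/2)
t=T(qj,[[-.003,-.147,.06]])[0]; print(t)
rows(t,R,step=25,deg=5,w=0)
p=shoot('scene','s5.png');p=shoot('top','t5.png')
```

```text
t 7.53 p [ 0.5587 -0.0133  0.0936] F [-0.2  0.1 -1.6] M [-0.1  -0.08 -0.03] w 0.29 q [-0.44  0.45  0.5   1.88 -0.27  0.91  0.33]
xyaw 1.7172 z [-0.0332  0.0033 -0.9994]
[ 0.57167139 -0.02364907  0.06      ]
[0.0, -8.2, 8.3, 22.1, -1.9, -0.5, 0.9]
[0.0, -4.0, 3.8, 11.2, 0.0, 0.0, -0.0]
end [ 0.5717 -0.0236  0.06  ]
```

View pics/s5.png

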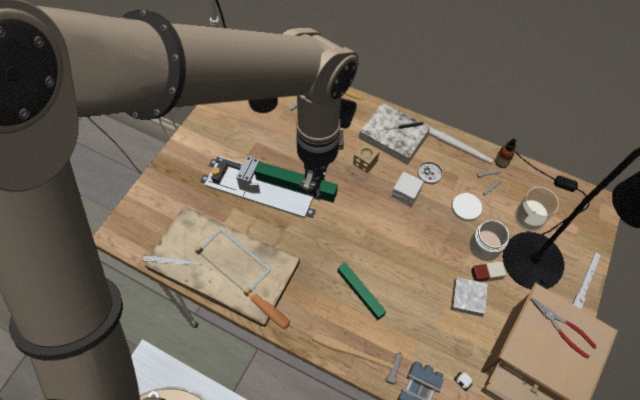

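View pics/t5.png

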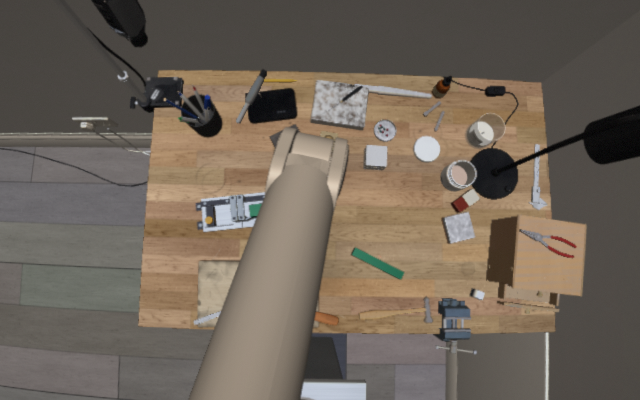

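Call:
apply_moves(
  targets=[
    [0,-10,10,10,-1.9,-0.5,0.9],
    [0,-3,3,12,0,0,0],
    [0,0,0,0,0,0,0],
  ],
)

```text
time_s: 8.0
ee_pos: [0.5715, -0.0329, 0.0695]
tcp_rot: [2.082, 2.349, -0.008]
contact_force: [0.4, -1.1, -1.1]
width: 0.291
```

Run:
```python
from plan import *
from fit import T
st()
qj,qb=np.load('q.npy')
R=T_yaw(qj[2]+np.pi/2)
t=T(qj,[[-.003,-.147,.0320]])[0]; print(t)
rows(t,R,step=15,deg=5,w=0)
```

```text
t 8.0 p [ 0.5715 -0.0329  0.0695] F [ 0.4 -1.1 -1.1] M [-0.09  0.03  0.03] w 0.291 q [-0.4   0.48  0.49  1.89 -0.29  0.84  0.36]
xyaw 1.6912 z [-0.0015 -0.0052 -1.    ]
[ 0.57167139 -0.02364907  0.032     ]
[0.0, 3.6, 0.5, 14.5, -0.1, 0.3, -0.6]
[0.0, 3.5, 0.5, 14.6, -0.0, -0.0, -0.0]
[0.0, 2.0, 0.3, 8.4, -0.0, -0.0, 0.0]
end [ 0.5717 -0.0236  0.032 ]
```

Call:
apply_moves(
  targets=[
    [0,3,0.5,14,-0.1,0.3,-0.6],
    [0,2,0,14,0,0,0],
    [0,1,0,7,0,0,0],
    [0,0,0,0,0,0,0],
  ],
)

```text
time_s: 8.5
ee_pos: [0.5706, -0.0264, 0.0316]
tcp_rot: [-2.069, -2.361, 0.001]
contact_force: [-0.9, -0.5, -1.7]
width: 0.286
```

```bash
cat >> plan.py <<'E'
def jigp():
    from fit import T
    qj=np.load('q.npy')[0]; s=arm.state();p=np.array(s['ee_pos']);c,si=np.cos(qj[2]),np.sin(qj[2])
    d=p[:2]-qj[:2]; R=Ro.from_rotvec(s['tcp_rot']).as_matrix(); J=np.array([[c,si,0],[-si,c,0],[0,0,1]])
    print('jigTCP mm',np.round([1000*(c*d[0]+si*d[1]),1000*(-si*d[0]+c*d[1]),1000*p[2]],1),'yawerr deg',np.round(np.degrees(np.arctan2(R[1,0],R[0,0])-qj[2]-np.pi/2),2),'Fjig',np.round(J@s['contact_force'],1),'fix rot',Ro.from_matrix(R.T@T_yaw(qj[2]+np.pi/2)).as_rotvec(degrees=True).round(2))
E
python3 - <<'E'
from plan import *
st();jigp()
p=shoot('scene','s6.png')
im=cv2.resize(p['pixels'][130:250,180:360,::-1],None,fx=4,fy=4,interpolation=cv2.INTER_CUBIC)
cv2.imwrite('pics/s6.png',im)
E
```

```text
t 8.5 p [ 0.5706 -0.0264  0.0316] F [-0.9 -0.5 -1.7] M [-0.02  0.04 -0.02] w 0.286 q [-0.38  0.54  0.46  1.91 -0.33  0.77  0.39]
xyaw 1.7024 z [-2.1e-03  9.0e-04 -1.0e+00]
jigTCP mm [  -4.4 -149.6   31.6] yawerr deg 0.07 Fjig [-0.9 -0.4 -1.7] fix rot [-0.11 -0.07  0.07]
```

View pics/s6.png

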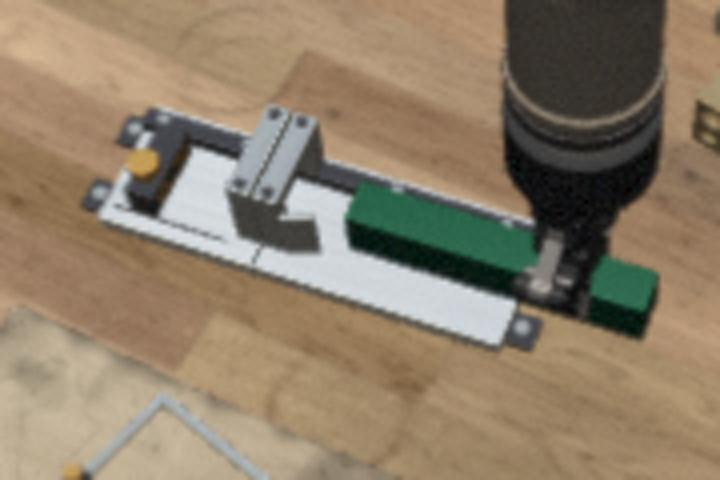

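Call:
apply_moves(
  targets=[
    [0,5,1.5,2,-0.1,0,0],
    [0,10,0,0.5,0,0,0],
    [0,10,0,0,0,0,0],
    [0,0,0,0,0,0,0],
  ],
)

```text
time_s: 9.05
ee_pos: [0.57, 0.0014, 0.0305]
tcp_rot: [2.069, 2.364, 0.005]
contact_force: [-0.2, -0.6, -2.1]
width: 0.286
```

Run:
```python
from plan import *
st();jigp()
```

```text
t 9.05 p [0.57   0.0014 0.0305] F [-0.2 -0.6 -2.1] M [-0.11  0.01  0.02] w 0.286 q [-0.43  0.53  0.45  1.92 -0.33  0.76  0.35]
xyaw 1.7037 z [ 0.0026  0.0022 -1.    ]
jigTCP mm [  -1.4 -122.    30.5] yawerr deg 0.14 Fjig [-0.3 -0.6 -2.1] fix rot [ 0.17 -0.1   0.14]
```

Call:
apply_moves(
  targets=[
    [0,8,-1.5,1.2,0.1,0,0.1],
    [0,10,0,0.5,0,0,0],
    [0,10,0,0,0,0,0],
    [0,0,0,0,0,0,0],
  ],
)

```text
time_s: 9.55
ee_pos: [0.5644, 0.0313, 0.0288]
tcp_rot: [-2.07, -2.362, -0.004]
contact_force: [0.3, 0.2, -2.2]
width: 0.286
```

Run:
```python
from plan import *
st();jigp()
p=shoot('scene','s6.png')
im=cv2.resize(p['pixels'][130:250,180:360,::-1],None,fx=4,fy=4,interpolation=cv2.INTER_CUBIC)
cv2.imwrite('pics/s7.png',im)
```

```text
t 9.55 p [0.5644 0.0313 0.0288] F [ 0.3  0.2 -2.2] M [-0.11 -0.    0.01] w 0.286 q [-0.48  0.53  0.45  1.93 -0.33  0.75  0.29]
xyaw 1.7025 z [ 9.0e-04  2.1e-03 -1.0e+00]
jigTCP mm [ -3.  -91.6  28.8] yawerr deg 0.07 Fjig [ 0.4  0.1 -2.2] fix rot [ 0.07 -0.11  0.07]
```

View pics/s7.png

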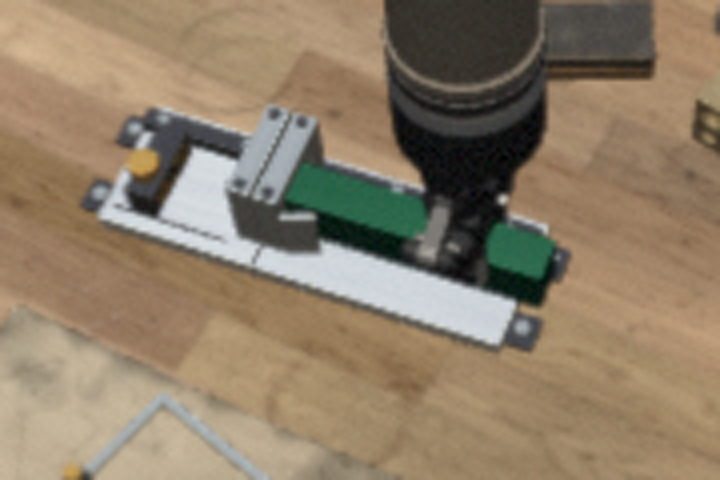

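The leading end is going cleanly under the guide at about (290,180), and I'll keep feeding.

Call:
apply_moves(
  targets=[
    [0,10,0,0,0.1,0,0.1],
    [0,10,0,0,0,0,0],
    [0,10,0,0,0,0,0],
    [0,4,0,0,0,0,0],
    [0,0,0,0,0,0,0],
  ],
)

```text
time_s: 10.22
ee_pos: [0.5599, 0.0665, 0.029]
tcp_rot: [-2.073, -2.359, -0.001]
contact_force: [-0.4, -0.9, -1.2]
width: 0.286
```

Run:
```python
from plan import *
st();jigp()
p=shoot('scene','s6.png')
im=cv2.resize(p['pixels'][130:250,180:360,::-1],None,fx=4,fy=4,interpolation=cv2.INTER_CUBIC)
cv2.imwrite('pics/s8.png',im)
```

```text
t 10.22 p [0.5599 0.0665 0.029 ] F [-0.4 -0.9 -1.2] M [-0.11 -0.01 -0.01] w 0.286 q [-0.55  0.53  0.45  1.93 -0.33  0.75  0.23]
xyaw 1.6996 z [-5.0e-04  1.2e-03 -1.0e+00]
jigTCP mm [ -2.9 -56.1  29. ] yawerr deg -0.09 Fjig [-0.5 -0.9 -1.2] fix rot [-0.02 -0.07 -0.09]
```

View pics/s8.png

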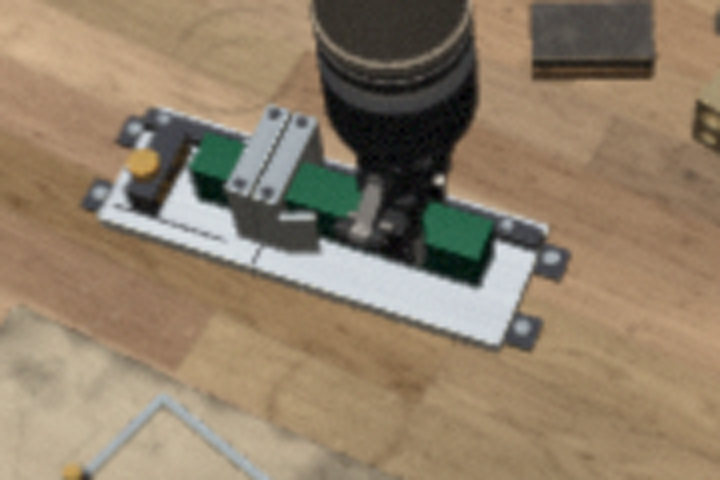

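Call:
apply_moves(
  targets=[
    [0,6,0,0,0,0,0],
    [0,5,0,0,0,0,0],
    [0,0,0,0,0,0,0],
  ],
)

```text
time_s: 10.65
ee_pos: [0.5585, 0.0771, 0.029]
tcp_rot: [-2.075, -2.357, -0.001]
contact_force: [-1.0, -0.3, -1.2]
width: 0.288
```

Run:
```python
from plan import *
st();jigp()
```

```text
t 10.65 p [0.5585 0.0771 0.029 ] F [-1.  -0.3 -1.2] M [-0.11 -0.03  0.05] w 0.288 q [-0.57  0.53  0.45  1.93 -0.33  0.75  0.2 ]
xyaw 1.698 z [-4.e-04  9.e-04 -1.e+00]
jigTCP mm [ -2.9 -45.4  29. ] yawerr deg -0.18 Fjig [-1.  -0.2 -1.2] fix rot [-0.02 -0.06 -0.18]
```

Call:
apply_moves(
  targets=[
    [0,2,0,0,0,0,0],
    [0,0,0,0,0,0,0],
  ],
)

```text
time_s: 10.9
ee_pos: [0.5583, 0.079, 0.029]
tcp_rot: [-2.075, -2.357, -0.0]
contact_force: [-0.1, 0.3, -2.6]
width: 0.288
```

Run:
```python
from plan import *
st();jigp()
```

```text
t 10.9 p [0.5583 0.079  0.029 ] F [-0.1  0.3 -2.6] M [-0.05  0.05  0.  ] w 0.288 q [-0.57  0.53  0.45  1.93 -0.33  0.75  0.2 ]
xyaw 1.6978 z [-5.e-04  7.e-04 -1.e+00]
jigTCP mm [ -3.  -43.5  29. ] yawerr deg -0.2 Fjig [-0.1  0.3 -2.6] fix rot [-0.02 -0.04 -0.2 ]
```

Call:
apply_moves(
  targets=[
    [0,2,0,0,0,0,0],
    [0,0,0,0,0,0,0],
  ],
)

```text
time_s: 11.15
ee_pos: [0.5581, 0.0809, 0.0291]
tcp_rot: [-2.076, -2.357, -0.0]
contact_force: [-0.6, -1.0, -0.8]
width: 0.29
```

Run:
```python
from plan import *
st();jigp()
p=shoot('scene','s6.png')
im=cv2.resize(p['pixels'][150:210,190:290,::-1],None,fx=7,fy=7,interpolation=cv2.INTER_CUBIC)
cv2.imwrite('pics/s9.png',im)
```

```text
t 11.15 p [0.5581 0.0809 0.0291] F [-0.6 -1.  -0.8] M [-0.06 -0.03 -0.04] w 0.29 q [-0.57  0.53  0.45  1.93 -0.33  0.75  0.2 ]
xyaw 1.6974 z [-3.e-04  6.e-04 -1.e+00]
jigTCP mm [ -2.9 -41.6  29.1] yawerr deg -0.22 Fjig [-0.7 -0.9 -0.8] fix rot [-0.01 -0.04 -0.22]
```

View pics/s9.png

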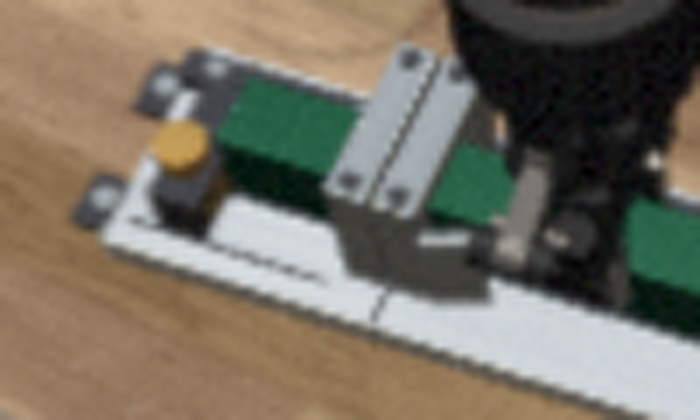

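Call:
apply_moves(
  targets=[
    [0,1,0,0,0,0,0.1],
    [0,0,0,0,0,0,0],
  ],
)

```text
time_s: 11.45
ee_pos: [0.558, 0.0815, 0.0291]
tcp_rot: [-2.079, -2.355, -0.0]
contact_force: [-0.6, 0.5, -2.3]
width: 0.289
```

Run:
```python
from plan import *
jigp()
```

```text
jigTCP mm [ -2.9 -41.   29.1] yawerr deg -0.36 Fjig [-0.5  0.6 -2.3] fix rot [-0.01 -0.02 -0.36]
```

Call:
apply_moves(
  targets=[
    [0,1,0,0,0,0,0.1],
    [0,0,0,0,0,0,0],
  ],
)

```text
time_s: 11.7
ee_pos: [0.5578, 0.0815, 0.0291]
tcp_rot: [2.082, 2.352, -0.001]
contact_force: [0.4, -0.4, -2.0]
width: 0.289
```

Run:
```python
from plan import *
jigp()
```

```text
jigTCP mm [ -3.1 -40.9  29.1] yawerr deg -0.48 Fjig [ 0.3 -0.5 -2. ] fix rot [-0.02  0.04 -0.48]
```

Call:
apply_moves(
  targets=[
    [0,1,0,0,0,0,0],
    [0,0,0,0,0,0,0],
  ],
)

```text
time_s: 11.95
ee_pos: [0.5578, 0.0815, 0.0292]
tcp_rot: [2.082, 2.351, -0.002]
contact_force: [-0.2, -0.3, -1.4]
width: 0.291
```

Run:
```python
from plan import *
jigp()
```

```text
jigTCP mm [ -3.1 -40.9  29.2] yawerr deg -0.52 Fjig [-0.3 -0.3 -1.4] fix rot [-0.01  0.11 -0.52]
```

Call:
apply_moves(
  targets=[
    [0,1.5,0,0,0,0,-0.5],
  ],
)

```text
time_s: 12.08
ee_pos: [0.5585, 0.0818, 0.0294]
tcp_rot: [2.071, 2.358, -0.002]
contact_force: [2.0, -5.9, -0.7]
width: 0.289
```

Run:
```python
from plan import *
jigp();st()
p=shoot('scene','s6.png')
im=cv2.resize(p['pixels'][150:210,190:290,::-1],None,fx=7,fy=7,interpolation=cv2.INTER_CUBIC)
cv2.imwrite('pics/s10.png',im)
```

```text
jigTCP mm [ -2.3 -40.8  29.4] yawerr deg -0.05 Fjig [ 1.2 -6.1 -0.7] fix rot [ 0.09  0.21 -0.05]
t 12.07 p [0.5585 0.0818 0.0294] F [ 2.  -5.9 -0.7] M [-1.25 -0.46 -0.09] w 0.289 q [-0.58  0.53  0.46  1.93 -0.32  0.75  0.19]
xyaw 1.7004 z [ 0.002  -0.0034 -1.    ]
```

View pics/s10.png

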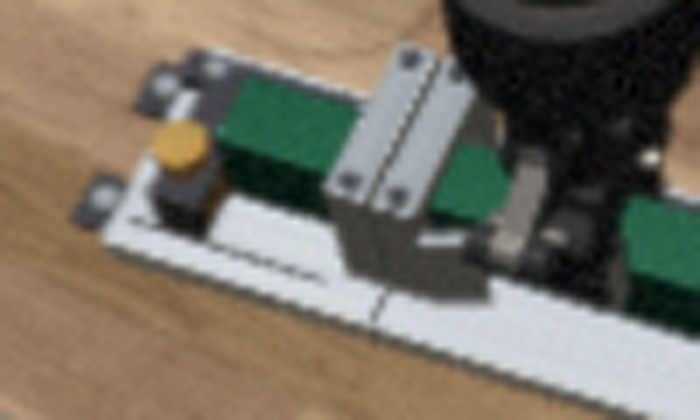

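Run:
```python
from plan import *
from fit import T
qj=np.load('q.npy')[0]
s0=cv2.imread('pics/s0.png');t0=cv2.imread('pics/t0.png')
a=shoot('scene');b=shoot('top')
f=12
def draw(img,p,box,fn,items):
    x0,y0,x1,y1=box
    im=cv2.resize(img[y0:y1,x0:x1],None,fx=f,fy=f,interpolation=cv2.INTER_CUBIC)
    for P,c in items:
        u=(w2px(p,T(qj,np.array(P)/1000.))-[x0,y0]+.5)*f
        cv2.polylines(im,[np.round(u).astype(int)],True,c,1)
    cv2.imwrite('pics/'+fn,im)
st=lambda y:[[-33,y,34],[15,y,34],[15,y,12],[-33,y,12]]
items=[(st(86),(0,255,0)),(st(89),(0,255,255))]
draw(s0,a,(200,150,260,195),'c_s0.png',items)
draw(t0,b,(195,190,255,240),'c_t0.png',items)
be=lambda y:[[-14.5,y,46],[11.5,y,46],[11.5,y,12],[-14.5,y,12]]
draw(a['pixels'][:,:,::-1],a,(200,150,260,195),'c_s1.png',[(be(86),(0,255,0)),(be(89),(0,255,255))])
```

```text
(no output)
```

View pics/c_s0.png

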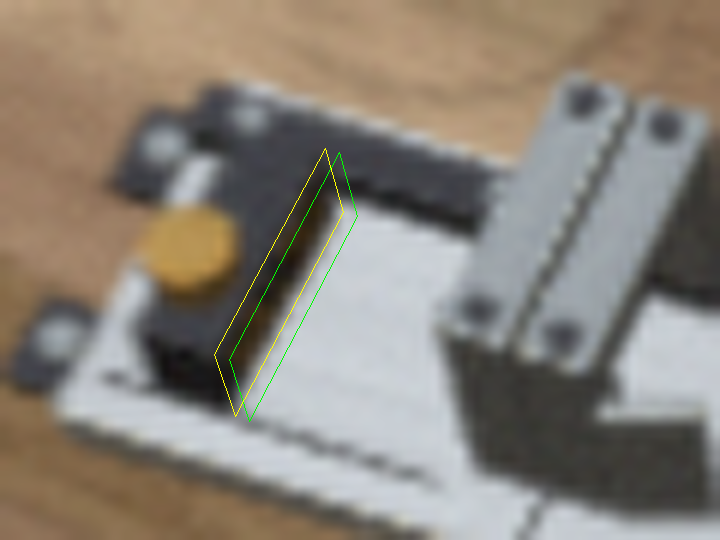

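View pics/c_t0.png

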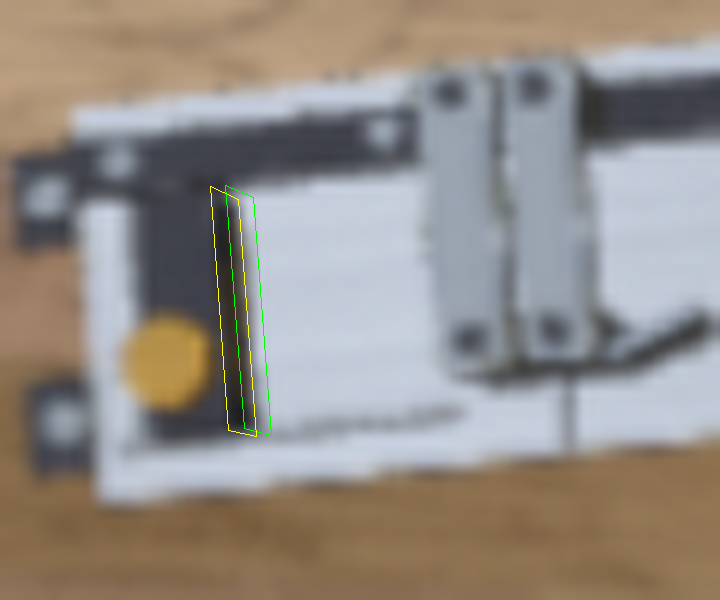

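View pics/c_s1.png

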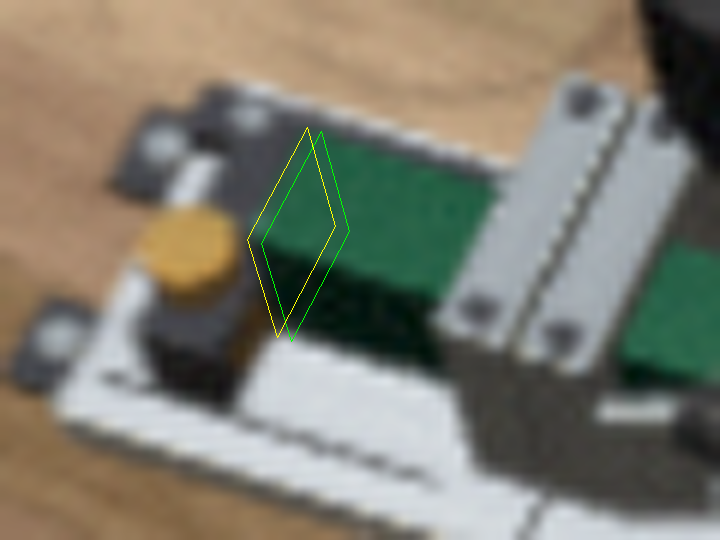

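The bar end is against the stop: motion halts at jig TCP y of about -41, the push reads 6 N, and the image agrees with the stop at about 88–89. Next I'll move down and toward the fence in small steps.

Call:
apply_moves(
  targets=[
    [0,0,1.5,1,0,0,0],
    [0,0,1.5,1,0,0,0],
    [0,0,1,1,0,0,0],
  ],
)

```text
time_s: 12.6
ee_pos: [0.56, 0.0819, 0.0275]
tcp_rot: [-2.071, -2.359, 0.008]
contact_force: [-6.5, -4.1, 15.9]
width: 0.289
```

Run:
```python
from plan import *
jigp();st()
```

```text
jigTCP mm [ -0.8 -40.8  27.5] yawerr deg -0.02 Fjig [-7.  -3.2 15.9] fix rot [-0.32  0.11 -0.02]
t 12.6 p [0.56   0.0819 0.0275] F [-6.5 -4.1 15.9] M [-0.77  1.35  0.08] w 0.289 q [-0.57  0.54  0.45  1.92 -0.33  0.76  0.2 ]
xyaw 1.7008 z [-0.0052 -0.0026 -1.    ]
```

Call:
apply_moves(
  targets=[
    [0,0,1.5,0,-0.3,0,0],
    [0,0,2,0,0,0,0],
    [0,0,2,0.3,0,0,0],
  ],
)

```text
time_s: 12.98
ee_pos: [0.5605, 0.082, 0.0276]
tcp_rot: [-2.065, -2.357, 0.015]
contact_force: [-7.8, -3.7, 11.2]
width: 0.295
```

Run:
```python
from plan import *
jigp();st()
```

```text
jigTCP mm [ -0.3 -40.8  27.6] yawerr deg 0.09 Fjig [-8.3 -2.6 11.2] fix rot [-0.69  0.02  0.09]
t 12.97 p [0.5605 0.082  0.0276] F [-7.8 -3.7 11.2] M [-0.85  1.42  0.19] w 0.295 q [-0.57  0.54  0.45  1.92 -0.33  0.77  0.2 ]
xyaw 1.7027 z [-0.0119 -0.002  -0.9999]
```

Call:
apply_moves(
  targets=[
    [0,-0.3,0,-1.5,-0.7,0,0],
    [0,0,2,0,-0.2,0,0],
  ],
)

```text
time_s: 13.22
ee_pos: [0.5615, 0.0821, 0.0284]
tcp_rot: [2.068, 2.363, 0.002]
contact_force: [-2.0, -3.5, -0.8]
width: 0.289
```

Run:
```python
from plan import *
jigp();st()
```

```text
jigTCP mm [  0.7 -40.8  28.4] yawerr deg 0.15 Fjig [-2.4 -3.2 -0.8] fix rot [0.12 0.03 0.15]
t 13.22 p [0.5615 0.0821 0.0284] F [-2.  -3.5 -0.8] M [-0.92  0.35  0.16] w 0.289 q [-0.57  0.53  0.45  1.93 -0.33  0.75  0.2 ]
xyaw 1.7039 z [ 2.1e-03 -3.0e-04 -1.0e+00]
```

It wasn't at the fence yet. I'll keep moving in x just clear of the bed.

Call:
apply_moves(
  targets=[
    [0,0,2,0,0.1,0,0.1],
    [0,0,1.5,0,0,0,0],
  ],
)

```text
time_s: 13.48
ee_pos: [0.5641, 0.0825, 0.0277]
tcp_rot: [-2.069, -2.363, 0.003]
contact_force: [-1.6, -3.6, 0.1]
width: 0.286
```

Run:
```python
from plan import *
jigp();st()
```

```text
jigTCP mm [  3.3 -40.8  27.7] yawerr deg 0.11 Fjig [-2.1 -3.3  0.1] fix rot [-0.12  0.05  0.11]
t 13.47 p [0.5641 0.0825 0.0277] F [-1.6 -3.6  0.1] M [-0.8   0.53  0.28] w 0.286 q [-0.57  0.54  0.45  1.92 -0.33  0.76  0.2 ]
xyaw 1.703 z [-0.002  -0.0012 -1.    ]
```

Call:
apply_moves(
  targets=[
    [0,0,1.5,0,0,0,0],
  ],
)

```text
time_s: 13.6
ee_pos: [0.5645, 0.0824, 0.0276]
tcp_rot: [-2.067, -2.361, 0.007]
contact_force: [-5.9, -3.5, 6.1]
width: 0.289
```

Run:
```python
from plan import *
jigp();st()
```

```text
jigTCP mm [  3.7 -40.9  27.6] yawerr deg 0.12 Fjig [-6.3 -2.7  6.1] fix rot [-0.31  0.04  0.12]
t 13.6 p [0.5645 0.0824 0.0276] F [-5.9 -3.5  6.1] M [-0.84  1.36  0.25] w 0.289 q [-0.57  0.54  0.45  1.91 -0.33  0.76  0.2 ]
xyaw 1.7034 z [-0.0052 -0.0015 -1.    ]
```

Call:
apply_moves(
  targets=[
    [0,0,2.5,-0.3,-0.2,0,0.1],
    [0,0,2.5,0,-0.2,0,0],
  ],
)

```text
time_s: 13.85
ee_pos: [0.5647, 0.0825, 0.0276]
tcp_rot: [-2.066, -2.357, 0.011]
contact_force: [-8.1, -4.7, 7.7]
width: 0.294
```

Run:
```python
from plan import *
jigp();st()
p=shoot('scene')
im=cv2.resize(p['pixels'][150:230,200:320,::-1],None,fx=6,fy=6,interpolation=cv2.INTER_CUBIC)
cv2.imwrite('pics/s11.png',im)
```

```text
jigTCP mm [  3.9 -40.8  27.6] yawerr deg 0.06 Fjig [-8.7 -3.6  7.7] fix rot [-0.57 -0.03  0.06]
t 13.85 p [0.5647 0.0825 0.0276] F [-8.1 -4.7  7.7] M [-0.87  1.73  0.27] w 0.294 q [-0.57  0.54  0.45  1.91 -0.33  0.77  0.2 ]
xyaw 1.7022 z [-1.e-02 -8.e-04 -1.e+00]
```

View pics/s11.png

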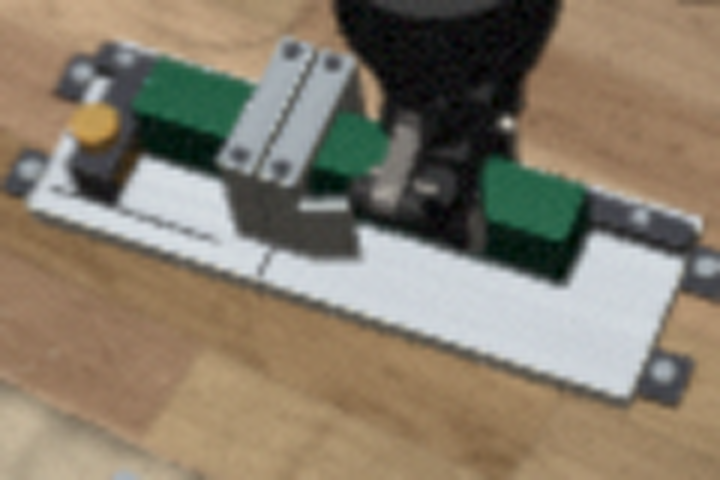

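Call:
apply_moves(
  targets=[
    [0,0,0,-1,-0.6,0,0],
    [0,0,2,-0.3,0,0,0],
    [0,0,2.5,0,0,0,0],
  ],
)

```text
time_s: 14.28
ee_pos: [0.5647, 0.0826, 0.028]
tcp_rot: [-2.067, -2.356, 0.01]
contact_force: [-7.4, -4.8, 3.0]
width: 0.291
```

Run:
```python
from plan import *
jigp();st()
```

```text
jigTCP mm [  3.9 -40.8  28. ] yawerr deg 0.02 Fjig [-8.  -3.8  3. ] fix rot [-0.55 -0.08  0.02]
t 14.28 p [0.5647 0.0826 0.028 ] F [-7.4 -4.8  3. ] M [-0.91  1.48  0.23] w 0.291 q [-0.57  0.54  0.45  1.91 -0.33  0.77  0.2 ]
xyaw 1.7016 z [-9.7e-03  2.0e-04 -1.0e+00]
```

The fence is confirmed: x stays at 3.9 mm and 8 N with little down-load. Now the firm combined push.

Call:
apply_moves(
  targets=[
    [0,0.5,3,0.8,-0.5,0,0],
    [0,0.7,4,1.2,-0.3,0,0],
  ],
)

```text
time_s: 14.52
ee_pos: [0.5648, 0.0826, 0.0276]
tcp_rot: [-2.065, -2.353, 0.011]
contact_force: [-16.4, -6.2, 25.3]
width: 0.288
```

Run:
```python
from plan import *
jigp();st()
for i in range(6): p=shoot('scene')
jigp();st()
for i in range(6): b=shoot('top')
jigp()
im=cv2.resize(p['pixels'][150:230,200:320,::-1],None,fx=6,fy=6,interpolation=cv2.INTER_CUBIC)
cv2.imwrite('pics/s12.png',im)
cv2.imwrite('pics/t12.png',b['pixels'][:,:,::-1])
```

```text
jigTCP mm [  4.  -40.8  27.6] yawerr deg -0.01 Fjig [-17.1  -4.   25.3] fix rot [-0.71 -0.18 -0.01]
t 14.53 p [0.5648 0.0826 0.0276] F [-16.4  -6.2  25.3] M [-1.29  3.37  0.36] w 0.288 q [-0.56  0.54  0.45  1.91 -0.33  0.78  0.2 ]
xyaw 1.701 z [-0.0128  0.0016 -0.9999]
jigTCP mm [  3.9 -40.8  27.6] yawerr deg -0.01 Fjig [-15.1  -4.2  19. ] fix rot [-0.69 -0.18 -0.01]
t 14.82 p [0.5648 0.0825 0.0276] F [-14.4  -6.1  19. ] M [-1.19  2.92  0.35] w 0.287 q [-0.56  0.54  0.45  1.91 -0.33  0.77  0.2 ]
xyaw 1.7011 z [-0.0123  0.0016 -0.9999]
jigTCP mm [  3.9 -40.8  27.6] yawerr deg -0.01 Fjig [-14.7  -2.9  18.6] fix rot [-0.69 -0.18 -0.01]
```

View pics/s12.png

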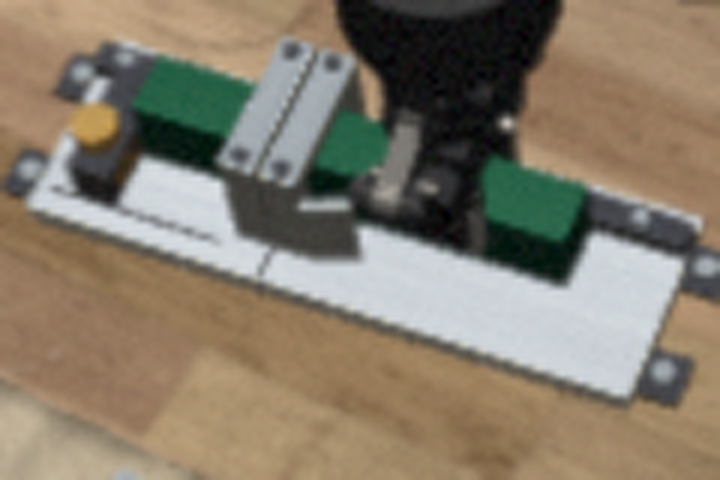

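View pics/t12.png

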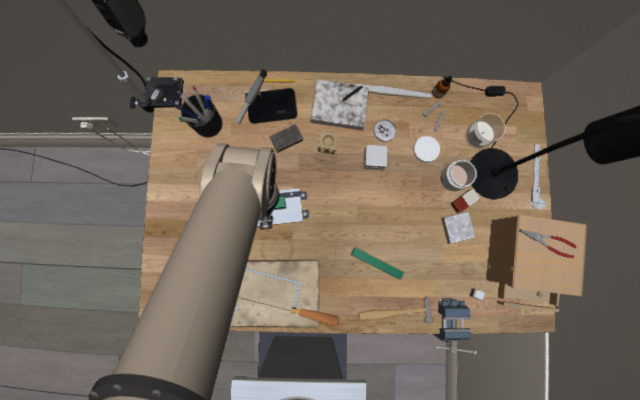

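Run:
```python
from plan import *
from fit import T
qj=np.load('q.npy')[0]
p=shoot('scene')
c,s=np.cos(qj[2]),np.sin(qj[2])
for n,u,z in(('rear far top',(584,190),.046),('rear near top',(572,236),.046),('rear near bot',(567,283),.012),('front near top',(135,100),.046),('front far top',(158,57),.046)):
    w=px2w(p,np.array(u)/6+[200,150]-.5,z)[0]; d=w[:2]-qj[:2]
    print(n,np.round([1000*(c*d[0]+s*d[1]),1000*(-s*d[0]+c*d[1])],1))
x0,y0,x1,y1,f=205,155,265,200,12
im=cv2.resize(p['pixels'][y0:y1,x0:x1,::-1],None,fx=f,fy=f,interpolation=cv2.INTER_CUBIC);cv2.imwrite('pics/s13.png',im)
```

```text
rear far top [ 14.2 -80.2]
rear near top [ -5.1 -83. ]
rear near bot [ -6.1 -80. ]
front near top [-5.4 88.5]
front far top [14.6 88.6]
```

View pics/s13.png

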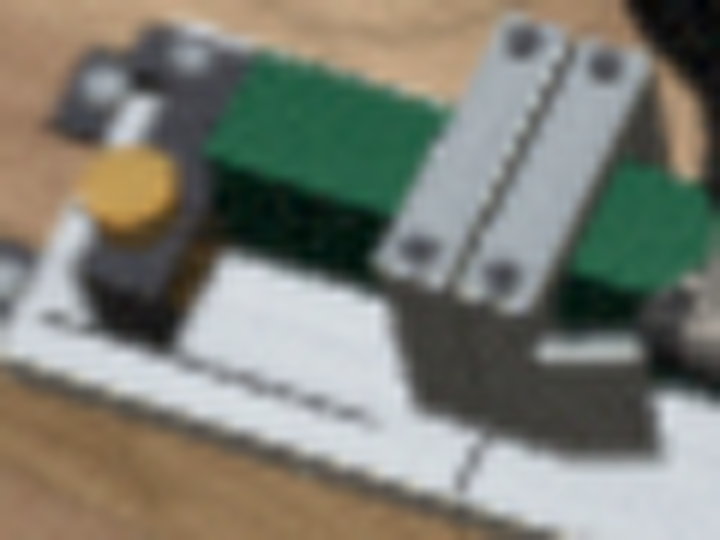

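Run:
```python
from plan import *
from fit import T
qj=np.load('q.npy')[0]
p=shoot('scene')
x0,y0,x1,y1,f=205,150,315,220,7
im=cv2.resize(p['pixels'][y0:y1,x0:x1,::-1],None,fx=f,fy=f,interpolation=cv2.INTER_CUBIC)
for cx,cy,c in((2,4,(0,255,255)),(4,4,(0,0,255))):
  for P in([[-13,-85,46],[13,-85,46],[13,85,46],[-13,85,46]],[[-13,-85,46],[-13,-85,12],[-13,85,12],[-13,85,46]],[[13,-85,46],[13,-85,12],[-13,-85,12],[-13,-85,46]]):
    P=(np.array(P)+[cx,cy,0])/1000.
    u=(w2px(p,T(qj,P))-[x0,y0]+.5)*f
    cv2.polylines(im,[np.round(u).astype(int)],True,c,1)
cv2.imwrite('pics/s14.png',im);jigp()
```

```text
jigTCP mm [  3.9 -40.8  27.6] yawerr deg -0.01 Fjig [-14.8  -3.2  18.9] fix rot [-0.69 -0.18 -0.01]
```

View pics/s14.png

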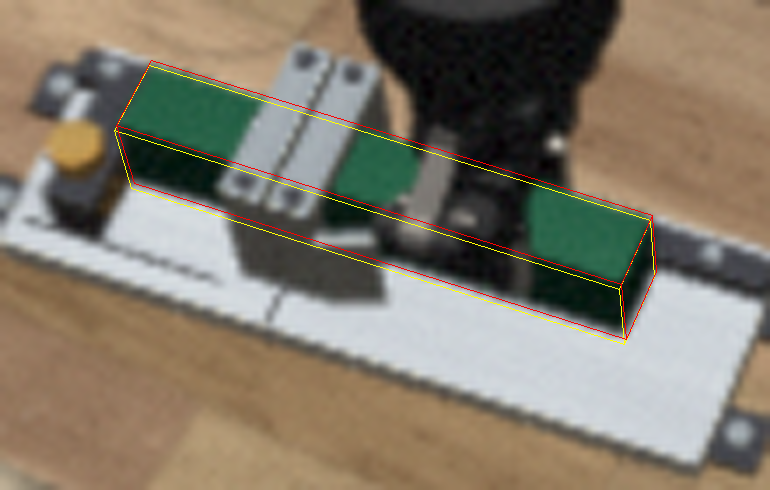

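The model with x=2–4, y=4 overlays the bar closely: flat, parallel and butted to the stop. One last row puts more load on the fence, and then I'll sign off.

Call:
apply_moves(
  targets=[
    [0,0.8,6,1,-0.4,0,0],
  ],
)

```text
time_s: 15.35
ee_pos: [0.5648, 0.0826, 0.0277]
tcp_rot: [-2.062, -2.35, 0.017]
contact_force: [-20.5, -7.2, 24.8]
width: 0.288
```

Run:
```python
from plan import *
for i in range(8): p=shoot('scene')
jigp();st()
for i in range(8): p=shoot('scene','s15.png')
jigp();st()
```

```text
jigTCP mm [  4.  -40.8  27.7] yawerr deg -0.0 Fjig [-18.3  -4.   23. ] fix rot [-1.05 -0.26  0.  ]
t 15.75 p [0.5648 0.0825 0.0277] F [-17.6  -6.3  23. ] M [-1.34  3.66  0.5 ] w 0.29 q [-0.56  0.55  0.45  1.9  -0.33  0.78  0.2 ]
xyaw 1.7012 z [-0.0188  0.0021 -0.9998]
jigTCP mm [  4.  -40.8  27.7] yawerr deg 0.0 Fjig [-18.   -3.8  22.2] fix rot [-1.05 -0.26  0.  ]
t 16.15 p [0.5648 0.0826 0.0277] F [-17.4  -6.1  22.2] M [-1.34  3.72  0.48] w 0.284 q [-0.56  0.55  0.45  1.9  -0.33  0.78  0.2 ]
xyaw 1.7012 z [-0.0187  0.0022 -0.9998]
```

The hold is steady, but friction could be carrying part of the x push. I'll shift the balance toward the fence by lightening the bed load.

Call:
apply_moves(
  targets=[
    [0,0.3,1.5,-0.8,-1,0,0],
    [0,0.5,4,0,-0.5,0,0],
    [0,0.6,6,0.3,-0.7,0,0],
  ],
)

```text
time_s: 16.52
ee_pos: [0.5648, 0.0826, 0.0276]
tcp_rot: [-2.068, -2.355, -0.001]
contact_force: [-19.6, -5.8, 24.6]
width: 0.287
```

Run:
```python
from plan import *
jigp()
for i in range(8): p=shoot('scene')
jigp();st()
for i in range(8): p=shoot('scene','s16.png')
jigp()
```

```text
jigTCP mm [  4.  -40.8  27.6] yawerr deg -0.03 Fjig [-20.2  -3.2  24.6] fix rot [-0.27 -0.35 -0.03]
jigTCP mm [  3.9 -40.8  27.6] yawerr deg -0.03 Fjig [-16.8  -3.5  16.2] fix rot [-0.25 -0.35 -0.03]
t 16.93 p [0.5647 0.0826 0.0276] F [-16.2  -5.7  16.2] M [-1.34  3.43  0.26] w 0.287 q [-0.56  0.54  0.45  1.91 -0.34  0.76  0.21]
xyaw 1.7006 z [-0.0051  0.0055 -1.    ]
jigTCP mm [  4.  -40.8  27.6] yawerr deg -0.04 Fjig [-15.9  -3.4  17.1] fix rot [-0.25 -0.35 -0.04]
```

Call:
apply_moves(
  targets=[
    [0,0.3,1.5,-0.8,-0.2,0.2,0],
    [0,0.5,5,-0.3,-0.5,0.2,0],
    [0,0.6,7,-0.3,-0.5,0.2,0],
  ],
)

```text
time_s: 17.7
ee_pos: [0.5648, 0.0827, 0.0277]
tcp_rot: [-2.057, -2.345, -0.003]
contact_force: [-21.2, -6.6, 22.1]
width: 0.289
```

Run:
```python
from plan import *
jigp()
for i in range(8): p=shoot('scene')
jigp();st()
for i in range(8): p=shoot('scene')
jigp()
im=cv2.resize(p['pixels'][150:230,200:320,::-1],None,fx=6,fy=6,interpolation=cv2.INTER_CUBIC)
cv2.imwrite('pics/s17.png',im)
```

```text
jigTCP mm [  4.  -40.7  27.7] yawerr deg -0.01 Fjig [-21.9  -3.8  22.1] fix rot [-0.76 -1.04  0.  ]
jigTCP mm [  4.  -40.7  27.7] yawerr deg -0.0 Fjig [-17.7  -3.1  16.5] fix rot [-0.72 -1.03  0.  ]
t 18.1 p [0.5648 0.0826 0.0277] F [-17.1  -5.3  16.5] M [-1.65  3.68  0.41] w 0.289 q [-0.55  0.54  0.44  1.91 -0.35  0.78  0.22]
xyaw 1.7012 z [-0.0149  0.0161 -0.9998]
jigTCP mm [  4.  -40.7  27.7] yawerr deg -0.0 Fjig [-18.5  -3.6  17.3] fix rot [-0.72 -1.03  0.01]
```

View pics/s17.png

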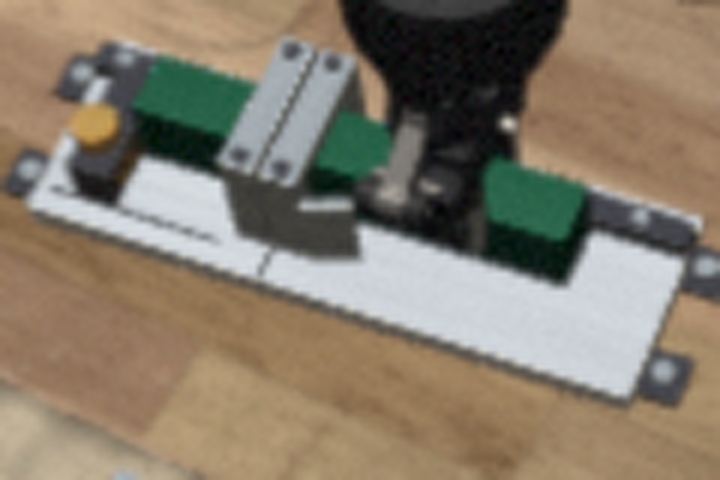

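The tool has picked up 1° of pitch from my own sign error. I'll level it and press again.

Call:
apply_moves(
  targets=[
    [0,0.2,1.5,-0.8,-0.7,-1,0],
    [0,0.3,5,0,-0.3,-0.2,0],
    [0,0.3,6,0.1,-0.6,-0.1,0],
  ],
)

```text
time_s: 18.88
ee_pos: [0.5648, 0.0825, 0.0276]
tcp_rot: [-2.068, -2.357, 0.018]
contact_force: [-19.4, -6.0, 21.2]
width: 0.292
```

Run:
```python
from plan import *
jigp()
for i in range(8): p=shoot('scene')
jigp();st()
for i in range(8): p=shoot('scene')
jigp()
im=cv2.resize(p['pixels'][150:230,200:320,::-1],None,fx=6,fy=6,interpolation=cv2.INTER_CUBIC)
cv2.imwrite('pics/s18.png',im)
```

```text
jigTCP mm [  4.  -40.9  27.6] yawerr deg -0.02 Fjig [-20.   -3.4  21.2] fix rot [-0.71  0.17 -0.02]
jigTCP mm [  4.  -40.9  27.7] yawerr deg -0.02 Fjig [-17.5  -3.7  16.5] fix rot [-0.69  0.16 -0.02]
t 19.27 p [0.5648 0.0825 0.0277] F [-16.8  -5.9  16.5] M [-0.89  3.43  0.33] w 0.289 q [-0.57  0.55  0.45  1.91 -0.33  0.77  0.19]
xyaw 1.7009 z [-0.0115 -0.0044 -0.9999]
jigTCP mm [  3.9 -40.9  27.7] yawerr deg -0.02 Fjig [-18.6  -3.2  16.7] fix rot [-0.69  0.16 -0.02]
```

View pics/s18.png

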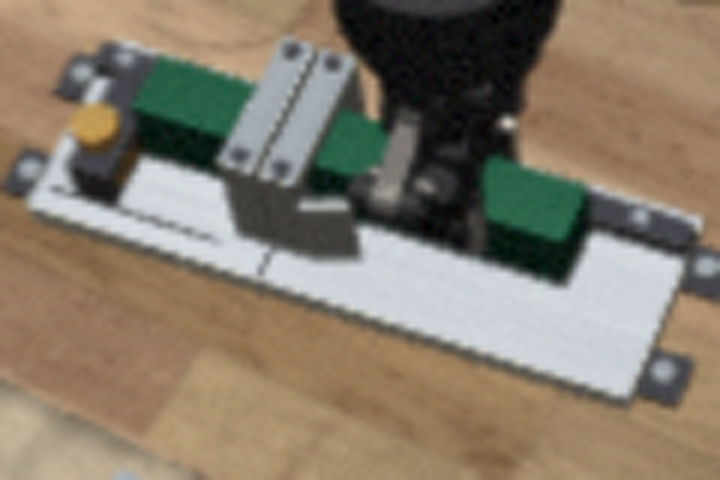

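The bar is still flat, end at the stop near (140,95), and along the fence. The forces are steady at about 18 N and 17 N, so I'll hand it in.

Run:
```python
from plan import *
print(arm.sign_off());st()
```

```text
the job is handed in; nothing more can be done
None
the job is handed in; nothing more can be done
```

The larger green bar is in the jig and the job was handed in at about 19.7 s, with the arm still pressing it down and back against the fence. The hand-in gave no verdict.

I gripped the bar about 42 mm behind its middle, kept it the same way up, and lowered it onto the bed ahead of the guide. I then fed it through until it met the stop, pushing at about 6 N against the stop's 60 N limit.

**Last checks:**
- **Forces:** the tool pushed with about 18 N toward the fence, 17 N down and 3 N toward the stop. They stayed about steady over 0.8 s. Only the total at the wrist is measured, so some of the 18 N may be bed friction. Contact with the fence was tested separately: the bar stayed put under 8 N of side push with little down load.
- **Alignment:** the tool was within 0.02° of the measured jig yaw and 0.16° in pitch. It leaned about 0.7° in roll from the push.
- **Position:** in the overlay drawn before the last re-presses, the bar matched the camera image flat on the bed and along the fence. Its end was within about 1 mm of the stop's face, which I estimated at y ≈ 89 mm. The tool position barely changed after that.
- **Surroundings:** the dapping block, ring box and sanding block showed no movement in the last top picture, at about 15 s. The stop showed none in the last scene picture.

**What disagreed:**
- **Fence and stop positions:** contact with the fence came about 2 mm beyond where the calibration put it, and contact with the stop about 2–3 mm short. Both are close to the calibration's and my own measuring error.
- **Fence contact:** I first took bed friction for fence contact, until a test with less down load showed otherwise.
- **Pitch slip:** a sign error of mine pitched the tool by 1° during one re-press. I levelled it before handing in.

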